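# Prise the split ring of a filter housing out of its catch with a hook pick

## Robot

A 6-joint arm with a two-finger parallel gripper is mounted at the origin on a cart in front of the work surface, level with it; the furniture and walls round the work are solid. World frame = base frame: x ahead of the robot, y to its left, z up, the work surface at z = 0. Lengths are in m, angles in rad, forces in N, time in s.
With the tool pointing down it reaches from about 0.3 to 0.775 m from the base axis. Payload 14.6 kg.
Tool frame: the origin (TCP) lies at the very end of the fingers, on their centre line; the grasp point (between the pads) lies 19 mm behind it; z points along the fingers, y is the line along which they close (so a half turn about z gives the same grasp; the last joint's range is limited). The gripper opens to 94 mm and grips with 3 to 60 N. Pads are 16 mm wide; open, the fingers measure 119 mm over their backs; the gripper's body (75 mm by 177 mm) begins 78 mm behind the grasp point.
Start: joints at [1.109, 0.3, 1.521, -0, 1.321, -0.067], TCP at [0.212, 0.508, 0.205] pointing down, gripper open.
Joint ranges: [-3.03, 3.03], [-0.79, 2.21], [0.23, 2.52], [-1.04, 4.18], [0, 3.07], [-2.55, 2.55]. Speed limits (rad/s): [2.22, 2.22, 2.57, 3.14, 3.14, 3.14].

## Interface

Orientations are given as [roll, pitch, yaw] about the fixed x, y, z axes, in that order (R = Rz(yaw) Ry(pitch) Rx(roll)).
In Python, from station import ctrl gives the robot as it stands. The module is installed in compiled form; this text tells all that it offers.
- The arm moves only by the tool play_rows, never from a script. Its argument "commands" is a list of rows, each a list of 7 numbers: the shift along the tool's x, y, z in m, then the turn, a rotation vector about the tool's x, y, z in degrees, then the closure, from -1 (fully open) to 1 (shut). A call has 1 to 20 rows; each row shifts and turns the commanded pose from where the row before left it, along the tool's axes as they then stand; what a row does not reach is not made up. A row lasts 1/12 s, in which the tool goes at most 41.7 mm and 7.16 degrees, less where a joint would pass 70% of its speed; a pose out of reach is approached as far as the arm can. A call is refused whole if a number of a shift passes 0.0417 or a number of a turn 7.16, either way. A call with a gripper value outside its range is refused whole. The fingers move at their own pace and stop on an object; "force" is the grip in N (left out, the last holds). Time passes only in rows, so rows that do not move let the fingers close. It gives the time, the measured TCP pose, the force, the opening and the grip force at its end, in the units of the state.
- ctrl.get_obs(): the state, without advancing time (a new reading comes with each control period).
- ctrl.camera(name): name is "scene" or "top"; returns the picture (384x512x3 uint8, blue, green, red); there is no depth.
- ctrl.camera_model(name): a dict with "fx", "fy", "cx", "cy" (pixels), "rvec" (rotation vector, rad) and "tvec" (3), from world to camera coordinates, as OpenCV has them. Camera axes: x right, y down, z forward; pixel columns grow to the right and rows downward; lengths in m; the calibration is good to about 2 mm. A picture is of the moment at which its call begins. camera_model takes no time and is no camera call.
- ctrl.hand_in(): hands the job in; it is judged then, once.
The state is a dict: "time_s": time; "qpos": joint angles; "joint_vel": joint speeds; "tau": joint torques, N m; "ee_pos": TCP position; "eef_rot": TCP orientation; "force": force on the tool from outside, world axes, zero at the start; "moment": the same for the moment, N m; "grip_width": finger opening in m; "grip_force": force on a finger pad.
Only numpy, scipy, OpenCV 4.12 (cv2) and the standard library are available. Lean on these libraries where they do the work, as an engineer would, in place of code of your own. Each camera call takes 0.05 s, during which the arm holds its last target. There are 200 camera calls.

## Task

Take the orange-handled hook pick from its stand, reach into the gap of the split wire ring in the filter housing, get the tip under the ring's end beside the red dot and lift that end gently past its spring catch, so that it stays up on top of the catch with the ring otherwise still in place. Then put the pick back in its stand, seated upright, and let go. Do not press hard on the soft seal under the ring, do not bend the ring with force, keep the fingers off the ring and leave everything else alone.

Things in the scene. Friction and masses are not known exactly. Their poses are not given: they have to be found in the camera images.
- housing: round aluminium filter housing fixed to the worktop, 124 mm across the foot, 104 mm above it, rim 50 mm high. Origin on its axis at the worktop, z up. In its open bore (71 mm across, 82 mm round the gap) lies a split ring whose gap (21 mm clear) faces the housing's -x, with the ends 24 degrees either side of -x. At +x a dark keeper plate holds a tongue of the ring, so the ring cannot turn
- ring: split ring of 5 mm round steel wire, 30 g, centreline circle of radius 32 mm. Origin: centre of the circle, level with the wire's underside, which is 43.5 mm above the worktop when seated; axes then parallel to the housing's. Nothing is under the wire within 25 mm of its ends but the seal, 3.5 mm lower. More than 15 N from the pick bends it
- ring_end (a point): wire centre at the rounded end to be lifted, the one on the housing's +y side of the gap beside a red dot on the rim; seated it is at x -29, y +13, z 46 mm in the housing frame. From here the wire runs away from the gap round the circle, at first in the housing-frame direction (x 0.41, y 0.91), after 10 mm (0.67, 0.74)
- ring_centre (a point): centre of the ring's circle, half-way up the wire
- catch_ball (a point): centre of the sprung steel ball (10 mm across) in a brass barrel that overhangs the wire 9 mm along from the end to be lifted and holds it down. With about 4 to 8 N of lift on the end the wire clicks past it, then lies on top of it, 8 to 10 mm higher than before. The ball is just outside the wire and above it
- seal: black rubber disc filling the bore under the ring, its top 40 mm above the worktop. It floats on a spring: yields 1 mm for each 4 N, travel 6.5 mm; more than 10 N damages it. Origin on the housing's axis at the worktop
- pick: hook pick, 85 g, upright in its stand. Origin on its axis at the underside of the dark collar (34 mm across, 4 mm thick) that rests on the stand; z up. Above the collar an orange square handle, 16 x 16 mm, 4 to 54 mm above the origin, sides along the pick's x and y. Below the origin a round spigot (20 mm across, 12 mm long), then a 5 mm steel shank with a flat foot
- pick_grip (a point): centre of the orange handle, on the pick's axis 32 mm above its origin. The foot at the shank's lower end is 3 mm thick, 7 mm wide along x, and reaches 9 mm from the axis toward the pick's +y, 2.5 mm toward -y. The shank is telescopic: the foot's underside is 56 to 86 mm below the origin, different each time and not measured; it stays as set in use
- stand: grey stand fixed to the worktop: foot 85 x 85 mm, upper plate 66 x 66 mm, its top 108 mm above the worktop, with a hole 24 mm across for the pick's spigot, through which shank and foot hang. Origin: centre, at the worktop
- stand_seat (a point): centre of the stand's hole at the plate's top, where the pick's origin belongs (turned any way about the vertical)
- petri: bystander: covered clear round dish, 94 mm across, 17 mm high; origin at the centre of its underside
- bottle: bystander: white bottle with blue cap, 54 mm across, 104 mm high; origin at the centre of its underside
- vial: bystander: screw-cap vial, 23 mm across, 48 mm high; origin at the centre of its underside
- forceps: bystander: steel forceps lying flat, 126 mm long; origin at the centre of its underside
- tape: bystander: green roll of tape lying flat, 69 mm across, 18 mm high; origin at the centre of its underside
- timer: bystander: white timer standing, 24 x 64 x 64 mm; origin at the centre of its underside
There are look-alikes about, which are no part of the job. Leave any purple look-alike of the pick alone.

How it is judged:
On the way, in this order (a step that is already met when the one before it is completed fails the run):
1. the pick is taken out of its stand while the ring is still seated (distance between pick and stand_seat above 0.08 m and z of ring_end in the frame of housing below 0.0485 m), for 0.1 s.
2. the ring's end has been lifted past its catch with the pick (z of ring_end in the frame of housing above 0.0525 m and distance between pick and stand_seat above 0.08 m and contact force between pick and ring above 0.05 N), for 0.1 s.
At the end, for the whole second after the job is handed in: The ring's marked end rests on its catch (wire centre 52.5 to 63 mm above the worktop; seated: 46), the ring's centre within 6 mm of the housing's axis; the pick is seated in its stand (origin within 4 mm of the seat, upright within 0.1 rad); both at rest (z of ring_end in the frame of housing between 0.0525 and 0.063 m and horizontal distance between ring_centre and housing below 0.006 m and linear speed of each of ring, pick below 0.01 m/s and distance between pick and stand_seat below 0.004 m and angle between pick's own z axis and vertical below 0.1 rad); the robot touches nothing.
It fails at once if the seal is pressed with more than 10 N (contact force between anything else and seal above 10 N).
It fails at once if the pick loads the ring with more than 15 N (contact force between pick and ring above 15 N).
It fails at once if the fingers touch the ring (contact force between the fingers and ring above 0.5 N).
It fails at once if a bystander is moved by more than 15 mm (distance of any of petri, bottle, vial, forceps, tape, timer from where it was at the start of the episode above 0.015 m).
It also fails if it takes over 51 s, if anything falls off the work surface, if the arm or the gripper's body presses on something with over 40 N, if the wrist force passes 120 N, or if a joint passes its speed limit or range.

## Working session

There is one attempt and no reset: what is moved stays moved. The work goes in short steps, Python scripts to look and compute and a tool call to move; the robot and the scene stay as the last step left them, time stands still between calls to the robot, and variables do not carry over. Pictures are saved under pics/ and viewed, at most 10 in all, crops included, and the job is handed in when it is done.

Besides the shell and the picture viewer there is one more tool, called after "Call:" by a JSON object that holds its "api" and its "payload". play_rows: Moves the arm, as the interface text tells. Its arguments: {"type":"object","properties":{"commands":{"type":"array","items":{"type":"array","items":{"type":"number"}}},"force":{"type":"number"}},"required":["commands"]}

```bash
mkdir -p pics
cat > h.py <<'E'
import cv2, numpy as np
from station import ctrl
def model(n):
    m=ctrl.camera_model(n); R=cv2.Rodrigues(np.array(m["rvec"],float))[0]; t=np.array(m["tvec"],float).ravel()
    return m,R,t
def ray(n,u,v):
    m,R,t=model(n); d=R.T@np.array([(u-m["cx"])/m["fx"],(v-m["cy"])/m["fy"],1]); return -R.T@t,d
def onz(n,u,v,z):
    o,d=ray(n,u,v); return o+d*(z-o[2])/d[2]
def proj(n,p):
    m,R,t=model(n); c=R@np.array(p,float)+t; return m["fx"]*c[0]/c[2]+m["cx"],m["fy"]*c[1]/c[2]+m["cy"]
def tri(a,b):
    (o1,d1),(o2,d2)=ray("scene",*a),ray("top",*b)
    s=np.linalg.lstsq(np.c_[d1,-d2],o2-o1,rcond=None)[0]
    p,q=o1+d1*s[0],o2+d2*s[1]; return (p+q)/2,np.linalg.norm(p-q)
E
python3 - <<'E'
from h import *
for n in("scene","top"):
    im=ctrl.camera(n); cv2.imwrite(f"pics/{n}0.png",im); cv2.imwrite(f"pics/{n}0b.png",cv2.resize(im,(800,600),interpolation=cv2.INTER_CUBIC))
    o,d=ray(n,256,192); print(n,o,d,ctrl.camera_model(n)["fx"])
o=ctrl.get_obs();print(o["time_s"],o["ee_pos"],o["eef_rot"],o["force"],o["grip_width"])
E
```

```text
scene [-0.03088215 -0.35740388  0.62854469] [ 0.61906338  0.53006136 -0.58017857] 363.52892215208976
top [0.36590713 0.15874491 1.1610579 ] [ 0.14260316 -0.02694042 -0.9895922 ] 350.32634511327194
0.1 [0.21144706 0.50748599 0.20495021] [-3.14060506e+00 -5.64138161e-05  2.74680451e+00] [-0.42227903 -0.27356069  0.38187239] 0.09387985626848785
```

View pics/scene0b.png

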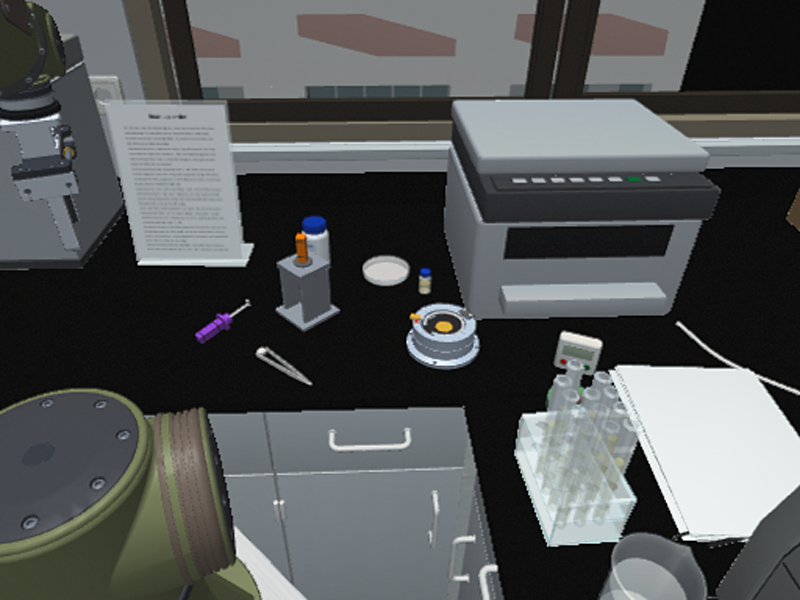

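View pics/top0b.png

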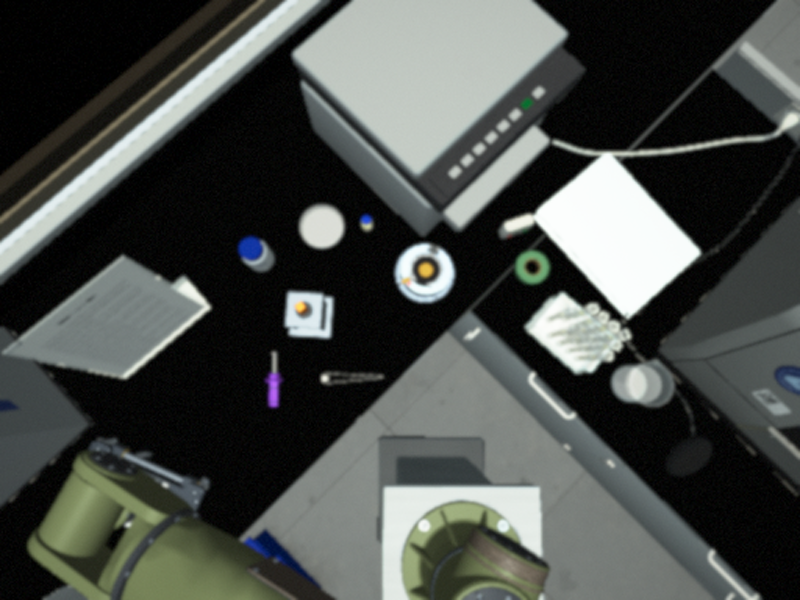

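Scene view: the stand with the orange pick is at (302,265), the housing at (443,335), and the purple decoy is lying down. Top view: stand at (303,308), housing at (425,272). Next I'll enlarge these.

Run:
```python
from h import *
S=cv2.imread("pics/scene0.png");T=cv2.imread("pics/top0.png")
def crop(I,x,y,w,h,s): return cv2.resize(I[y:y+h,x:x+w],None,fx=s,fy=s,interpolation=cv2.INTER_CUBIC)
a=crop(S,258,190,50,37,8);b=crop(T,247,154,50,37,8);c=crop(S,170,140,50,37*2,4);d=crop(T,175,180,50,37,8)
c=cv2.copyMakeBorder(c,0,0,0,200,cv2.BORDER_CONSTANT)
cv2.imwrite("pics/c0.png",np.vstack([np.hstack([a,b]),np.hstack([c,d])]))
for n,I in(("scene",S),("top",T)):
    hsv=cv2.cvtColor(I,cv2.COLOR_BGR2HSV)
    m=cv2.inRange(hsv,(5,150,90),(22,255,255)); k,l,st,ce=cv2.connectedComponentsWithStats(m)
    for i in range(1,k):
        if st[i,4]>3: print(n,"orange",st[i],ce[i].round(2))
```

```text
scene orange [189 149   8  19 104] [192.49 158.03]
scene orange [262 200   7   5  19] [264.42 202.16]
scene orange [279 206  11   7  61] [283.8  208.64]
top orange [268 168  10  10  72] [272.19 172.28]
top orange [191 194   5   6  17] [193.29 197.24]
```

View pics/c0.png

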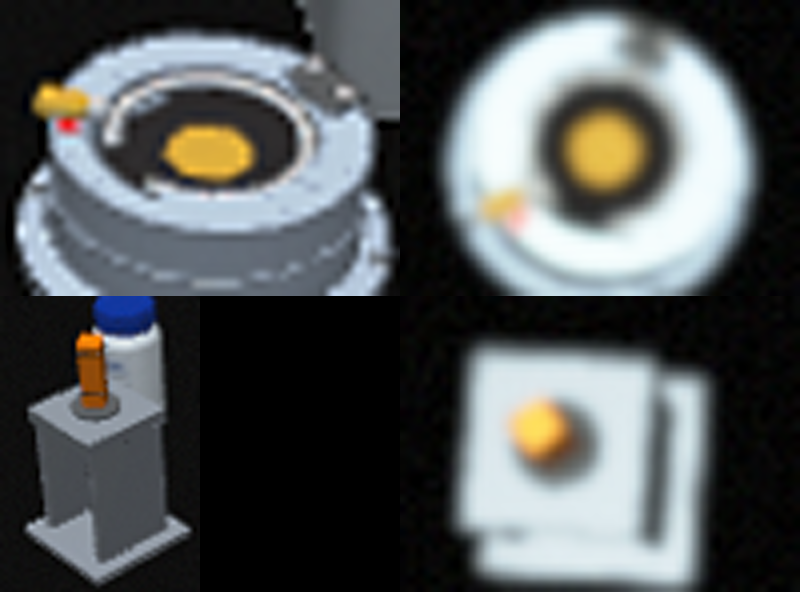

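The crop shows the keeper at upper right of the ring. The brass barrel, red dot and the ring's +y end are on the left, with the gap at lower left. The handle is rotated in the top view. Now I'll turn these into positions.

Run:
```python
from h import *
S=cv2.imread("pics/scene0.png");T=cv2.imread("pics/top0.png")
r=lambda a:np.round(a,4)
cs,ct=onz("scene",283.8,208.64,.0405),onz("top",272.19,172.28,.0405)
print("disc",r(cs),r(ct),tri((283.8,208.64),(272.19,172.28)))
s=lambda x,y:(258+(x+.5)/8-.5,190+(y+.5)/8-.5); t=lambda x,y:(247+(x-400+.5)/8-.5,154+(y+.5)/8-.5)
for nm,a,b in(("keeper",(320,88),(640,45)),("barrel",(60,100),(502,205)),("red",(68,125),(517,218))):
    p,e=tri(s(*a),t(*b)); print(nm,r(p),r(e), "z.05:",r(onz("scene",*s(*a),.052)),r(onz("top",*t(*b),.052)))
for nm,a in(("end+y",(115,143)),("end-y",(155,188))): print(nm,r(onz("scene",*s(*a),.047)))
# housing outline in top
m=cv2.inRange(T[150:200,240:305],(110,100,90),(255,255,255)); 
c=max(cv2.findContours(m,0,1)[0],key=cv2.contourArea); print("outline",cv2.fitEllipse(c))
# pick
print("grip tri",tri((192.49,158.03),(193.29,197.24)), "top@.162", r(onz("top",193.2,197.,.160)))
hsv=cv2.cvtColor(T,cv2.COLOR_BGR2HSV)[188:208,184:206]; print(T[190:204,188:202,2])
print(S[146:170,186:200,2])
print(T[190:206,188:204,0])
```

```text
disc [0.5896 0.0768 0.0405] [0.5929 0.0757 0.0405] (array([0.59204041, 0.07671687, 0.03942596]), np.float64(0.00302172576804263))
keeper [0.6334 0.0633 0.05  ] 0.0033 z.05: [0.6297 0.0628 0.052 ] [0.6341 0.0622 0.052 ]
barrel [0.5659 0.1193 0.0537] 0.0034 z.05: [0.5662 0.1217 0.052 ] [0.5675 0.1181 0.052 ]
red [0.5618 0.1128 0.049 ] 0.0026 z.05: [0.5577 0.1111 0.052 ] [0.5622 0.112  0.052 ]
end+y [0.5658 0.0978 0.047 ]
end-y [0.5564 0.0736 0.047 ]
outline ((31.379737854003906, 24.448116302490234), (36.87113571166992, 37.645660400390625), 116.85636901855469)
grip tri (array([0.49445946, 0.31569371, 0.13969638]), np.float64(0.003577324696520888)) top@.162 [0.494  0.3118 0.16  ]
[[218 219 219 220 220 219 219 219 219 220 219 219 220 219]
 [218 220 220 222 222 220 215 215 216 218 219 219 221 220]
 [219 221 224 231 231 221 201 193 198 208 215 219 220 221]
 [220 227 237 245 245 230 188 159 163 181 200 213 219 220]
 [226 238 249 252 252 243 206 149 129 142 170 199 216 220]
 [232 247 252 254 253 251 232 170 119 115 141 180 209 219]
 [231 247 253 254 254 252 239 182 121 103 120 159 198 218]
 [
[... 2201 characters left out ...]
 119 155 201 228 235 238 236]
 [194 142 104  94  94  89  76  68  81  99 128 176 220 234 237 237]
 [206 150 106  93  92  80  62  51  62  86 110 159 212 232 238 237]
 [211 158 108  88  79  61  42  35  55  78 103 150 211 232 238 236]
 [219 170 116  82  62  47  36  51  68  85 109 156 215 233 237 237]
 [225 190 136  95  68  56  58  72  87 102 124 171 219 234 238 237]
 [230 210 167 124  98  80  84  93 107 124 154 196 226 236 239 237]
 [235 227 204 169 136 120 118 126 138 159 190 221 235 238 238 237]
 [237 234 227 210 188 169 163 175 188 208 223 233 237 239 239 237]
 [238 238 237 231 225 216 212 220 226 231 235 238 238 239 239 236]
 [237 237 237 237 235 234 233 235 237 237 238 239 238 238 238 234]]
```

Run:
```python
from h import *
for n,p in(("scene",(447,300)),("scene",(662,318)),("scene",(500,300)),("top",(425,235)),("top",(447,228)),("top",(250,262)),("top",(400,140))):
    u=p[0]*.64,p[1]*.64; print(n,p,onz(n,*u,0.0).round(3),onz(n,*u,.2).round(3))
for a,b in (((450,105),(293,55)),((447,175),(293,55)),((482,220),(420,205)),((485,175),(418,175))):
    print(tri((a[0]*.64,a[1]*.64),(b[0]*.64,b[1]*.64)))
```

```text
scene (447, 300) [0.701 0.151 0.   ] [ 0.468 -0.011  0.2  ]
scene (662, 318) [ 0.923 -0.173  0.   ] [ 0.619 -0.231  0.2  ]
scene (500, 300) [0.769 0.077 0.   ] [ 0.515 -0.061  0.2  ]
top (425, 235) [0.677 0.073 0.   ] [0.624 0.088 0.2  ]
top (447, 228) [0.694 0.025 0.   ] [0.637 0.048 0.2  ]
top (250, 262) [0.613 0.451 0.   ] [0.57  0.401 0.2  ]
top (400, 140) [0.897 0.129 0.   ] [0.805 0.134 0.2  ]
(array([0.91445577, 0.32514876, 0.28822827]), np.float64(0.008557877806506518))
(array([1.0190212 , 0.37340263, 0.09704352]), np.float64(0.04738315668116614))
(array([0.68581741, 0.09173431, 0.19581506]), np.float64(0.012869416144396434))
(array([0.71268646, 0.10459266, 0.26353168]), np.float64(0.0004154581059967019))
```

Call:
{"api": "play_rows", "payload": {"commands": [[0,0,0,0,0,6.9,-1],[0,0,0,0,0,6.9,-1],[0,0,0,0,0,6.9,-1],[0,0,0,0,0,6.7,-1]]}}

```text
time_s: 0.43
ee_pos: [0.2115, 0.5075, 0.2051]
eef_rot: [-3.141, 0.0, 2.263]
force: [0.3, 0.3, 0.4]
grip_width: 0.094
grip_force: 0.0
```

Call:
{"api": "play_rows", "payload": {"commands": [[-0.0367,0.0104,0,0,0,0,-1],[-0.0367,0.0104,0,0,0,0,-1],[-0.0367,0.0104,0,0,0,0,-1],[-0.0367,0.0104,0,0,0,0,-1],[-0.0367,0.0104,0,0,0,0,-1],[-0.0367,0.0104,0,0,0,0,-1],[-0.0367,0.0104,0,0,0,0,-1],[-0.0367,0.0104,0,0,0,0,-1],[-0.0367,0.0104,0,0,0,0,-1],[0,0,0,0,0,0,-1],[0,0,0,0,0,0,-1]]}}

```text
time_s: 1.35
ee_pos: [0.4964, 0.3135, 0.2047]
eef_rot: [-3.14, -0.0, 2.266]
force: [-0.2, 0.8, -0.6]
grip_width: 0.0939
grip_force: 0.0
```

Run:
```python
from h import *
print(onz("scene",193.7,167.5,.112),onz("scene",193.2,168.5,.108),onz("top",195.6,198.9,.112))
T=cv2.imread("pics/top0.png"); 
m=(T[190:206,188:204,0]<170).astype(np.uint8); M=cv2.moments(m,True); u,v=188+M["m10"]/M["m00"],190+M["m01"]/M["m00"]
print("collar+handle top",u,v,onz("top",u,v,.112))
# stand plate top centre
x0=175;sc=8
pts=[((470-400)/8+175,(345-296)/8+180),((660-400)/8+175,(355-296)/8+180),((640-400)/8+175,(545-296)/8+180),((455-400)/8+175,(530-296)/8+180)]
q=[onz("top",a-.44,b-.44,.108)[:2] for a,b in pts]; print(np.round(q,4),np.mean(q,0))
```

```text
[0.49166317 0.31362567 0.112     ] [0.49139718 0.31586912 0.108     ] [0.49443665 0.31173883 0.112     ]
collar+handle top 193.86813186813185 197.78021978021977 [0.49778129 0.31704266 0.112     ]
[[0.535  0.3508]
 [0.5318 0.2788]
 [0.4595 0.2843]
 [0.4646 0.3538]] [0.49772593 0.31692838]
```

Call:
{"api": "play_rows", "payload": {"commands": [[0.001,0,0.028,0,0,0,-1],[0,0,0.028,0,0,0,-1],[0,0,0.028,0,0,0,-1],[0,0,0,0,0,0,-1],[0,0,0,0,0,0,1],[0,0,0,0,0,0,1],[0,0,0,0,0,0,1],[0,0,0,0,0,0,1],[0,0,0,0,0,0,1],[0,0,0,0,0,0,1],[0,0,0,0,0,0,1],[0,0,0,0,0,0,1],[0,0,0,0,0,0,1],[0,0,0,0,0,0,1]], "force": 12}}

```text
time_s: 2.52
ee_pos: [0.4949, 0.3155, 0.1214]
eef_rot: [-3.142, -0.0, 2.268]
force: [-0.3, -0.0, -0.4]
grip_width: 0.031
grip_force: 0.0
```

Call:
{"api": "play_rows", "payload": {"commands": [[0,0,0,0,0,0,1],[0,0,0,0,0,0,1],[0,0,0,0,0,0,1],[0,0,0,0,0,0,1],[0,0,0,0,0,0,1],[0,0,0,0,0,0,1]]}}

```text
time_s: 3.02
ee_pos: [0.4949, 0.3155, 0.1214]
eef_rot: [3.142, 0.0, 2.269]
force: [1.2, 0.5, -0.2]
grip_width: 0.0159
grip_force: 12.0
```

Call:
{"api": "play_rows", "payload": {"commands": [[0,0,0,0,0,0,1],[0,0,0,0,0,0,1],[0,0,-0.02,0,0,0,1],[0,0,-0.03,0,0,0,1],[0,0,-0.03,0,0,0,1],[0,0,-0.03,0,0,0,1],[0,0,-0.03,0,0,0,1],[0,0,-0.03,0,0,0,1],[0,0,-0.03,0,0,0,1],[0,0,0,0,0,0,1]], "force": 45}}

```text
time_s: 3.85
ee_pos: [0.4957, 0.316, 0.3277]
eef_rot: [3.133, 0.002, 2.269]
force: [-1.1, 1.3, -0.3]
grip_width: 0.0159
grip_force: 45.0
```

Call:
{"api": "play_rows", "payload": {"commands": [[-0.0171,-0.0334,0,0,0,0,1],[-0.0171,-0.0334,0,0,0,0,1],[-0.0171,-0.0334,0,0,0,0,1],[-0.0171,-0.0334,0,0,0,0,1],[-0.0171,-0.0334,0,0,0,0,1],[-0.0171,-0.0334,0,0,0,0,1],[-0.0171,-0.0334,0,0,0,0,1],[-0.0171,-0.0334,0,0,0,0,1],[-0.0171,-0.0334,0,0,0,0,1],[-0.0171,-0.0334,0,0,0,0,1],[-0.0171,-0.0334,0,0,0,0,1],[-0.0171,-0.0334,0,0,0,0,1],[0,0,0,0,0,0,1],[0,0,0,0,0,0,1],[0,0,0,0,0,0,1]]}}

```text
time_s: 5.1
ee_pos: [0.3196, -0.099, 0.3213]
eef_rot: [3.141, -0.0, 2.268]
force: [0.5, 1.3, -1.0]
grip_width: 0.016
grip_force: 45.0
```

Run:
```python
from h import *
o=ctrl.get_obs(); p=o["ee_pos"]; print(o["time_s"],p,o["eef_rot"],o["qpos"],o["grip_width"])
im=ctrl.camera("scene"); cv2.imwrite("pics/s1.png",im)
u,v=proj("scene",[p[0],p[1],p[2]-.085]); print(u,v)
x,y=int(max(0,min(u-50,412))),int(max(0,min(v-38,309)))
for dz in(-.013,-.069,-.099): print(dz,(np.array(proj("scene",[p[0],p[1],p[2]+dz]))-[x,y])*8)
cv2.imwrite("pics/s1c.png",cv2.resize(im[y:y+75,x:x+100],None,fx=8,fy=8,interpolation=cv2.INTER_CUBIC)); print(x,y)
```

```text
5.1 [ 0.31960625 -0.09904881  0.3212804 ] [ 3.14149303e+00 -2.17957808e-04  2.26788182e+00] [-4.10277165e-01 -2.74934335e-01  1.83825367e+00  1.86548969e-04
  1.57842375e+00 -1.10736124e+00] 0.016027552519503403
274.9647354361102 234.92111251560206
-0.013 [426.23070067  20.73421798]
-0.069 [411.60164624 250.39729645]
-0.099 [404.41849326 363.16637751]
224 196
```

View pics/s1c.png

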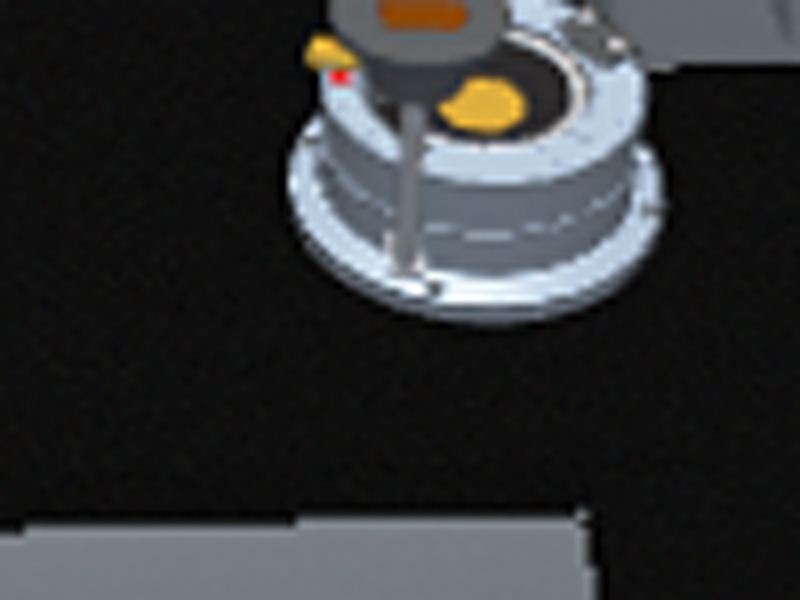

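The crop shows the shank ending at about (403,272), but the bright housing behind it hides the foot. I'll shift it over a dark background and use both views.

Call:
{"api": "play_rows", "payload": {"commands": [[0.025,0,0,0,0,7,1],[0.025,0,0,0,0,7,1],[0.02,0,0,0,0,7,1],[0,0,0,0,0,7,1],[0,0,0,0,0,7,1],[0,0,0,0,0,0,1],[0,0,0,0,0,0,1],[0,0,0,0,0,0,1]]}}

```text
time_s: 5.82
ee_pos: [0.2813, -0.0407, 0.3213]
eef_rot: [-3.141, -0.0, 1.663]
force: [-0.4, 0.3, -0.7]
grip_width: 0.0162
grip_force: 45.0
```

Run:
```python
from h import *
o=ctrl.get_obs(); p=o["ee_pos"]; print(o["time_s"],p,o["eef_rot"],o["force"])
im=ctrl.camera("scene"); cv2.imwrite("pics/s2.png",im)
u,v=proj("scene",[p[0],p[1],p[2]-.085]); print(u,v)
x,y=int(u-30),int(v-28)
for dz in(-.013,-.069,-.099): print(dz,(np.array(proj("scene",[p[0],p[1],p[2]+dz]))-[x,y]+.5)*12)
cv2.imwrite("pics/s2c.png",cv2.resize(im[y:y+50,x:x+60],None,fx=12,fy=12,interpolation=cv2.INTER_CUBIC)); print(x,y)
```

```text
5.8167 [ 0.2812976  -0.04070521  0.32134826] [-3.14126422e+00 -1.41794626e-04  1.66332000e+00] [-0.38209182  0.34520022 -0.70995054]
231.96697898177928 230.1082630955832
-0.013 [366.24275484 -89.80454782]
-0.069 [375.21815275 252.3555177 ]
-0.099 [379.63131088 420.59390561]
201 202
```

View pics/s2c.png

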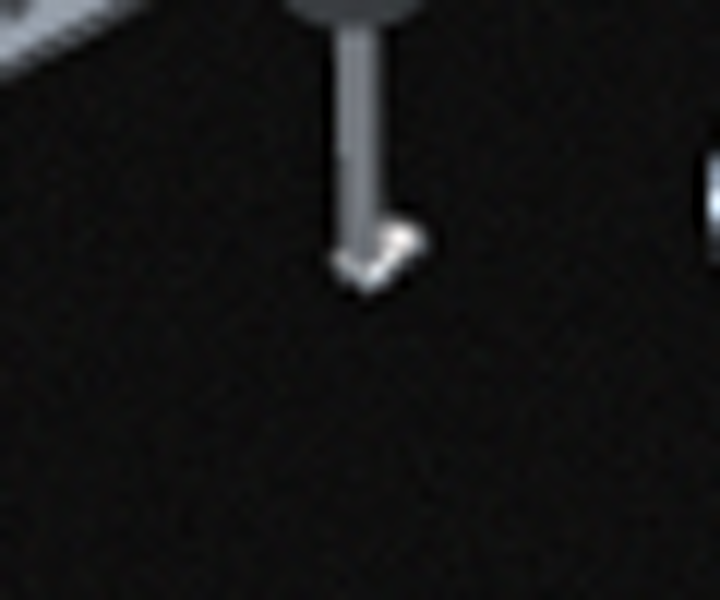

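The foot points right and away from the camera, at an azimuth of about 5°, along tool +y. Its lowest corner is near (368,292) in the crop. Now the foot length and target pose.

Run:
```python
from h import *
p=np.array([0.2813,-0.0407,0.3213]); ya=np.radians(5.3); fy=np.array([np.cos(ya),np.sin(ya)]); fx=np.array([fy[1],-fy[0]])
for L in (.056,.062,.068):
    print(L,[(((np.array(proj("scene",[*(p[:2]+a*fx+b*fy),p[2]-.013-L+h]))-[201,202]+.5)*12).round()).tolist() for a,b,h in((.0035,-.0025,0),(-.0035,-.0025,0),(.0035,.009,0),(.0035,.009,.003),(-.0035,.009,.003))])
im=cv2.imread("pics/s2.png"); print(im[217:230,226:240,1])
# target
c=np.array([.5915,.0765]); y=np.radians(-18); R=np.array([[np.cos(y),-np.sin(y)],[np.sin(y),np.cos(y)]])
for q in((-29,13),(-32,-1),(-31.7,7)): print(q,c+R@np.array(q)/1e3)
```

```text
0.056 [[384.0, 273.0], [343.0, 252.0], [438.0, 228.0], [438.0, 211.0], [397.0, 191.0]]
0.062 [[385.0, 307.0], [344.0, 286.0], [439.0, 263.0], [438.0, 245.0], [398.0, 225.0]]
0.068 [[386.0, 341.0], [345.0, 320.0], [439.0, 297.0], [439.0, 280.0], [398.0, 259.0]]
[[ 16  15   9  77 116 118  63  17  15  13  15  17  13  13]
 [ 12  11   5  77 115 118  69  23  11  13  12  17  15  13]
 [ 14  13   7  77 114 116  71  37  13   7  10  16  11  16]
 [ 11  10   6  75 115 114 101 112  98  54  16  10  16  14]
 [ 15  13   7  73 114 112 134 195 235 152  53   8  16  12]
 [ 15  12  17  85 113 110 130 198 212 153  66  10  14  14]
 [ 11  12  53 144 131 115 147 217 132  56  26  10  13  13]
 [ 12  10  29 106 153 161 220 132  54  23   9  15  17  14]
 [ 14  13   9  50  76 147 137  63   4  10  17  13  15  13]
 [ 15  13  14  10   9  52  26  10  13  15  15  15  14  13]
 [ 14  16  14  12  12   8  10  13  12  13  14  14  15  15]
 [ 15  15  14  11  13  14  17  13  13  13  12  13  14   9]
 [ 13  14  11  15  12  17  13  13  12  13  12  12  11  14]]
(-29, 13) [0.56793658 0.09782523]
(-32, -1) [0.56075717 0.08543749]
(-31.7, 7) [0.56351463 0.09295323]
```

Call:
{"api": "play_rows", "payload": {"commands": [[0,0,0,0,0,-6.7,1],[0,0,0,0,0,-6.7,1],[0,0,0,0,0,-6.7,1],[0,0,0,0,0,-6.7,1],[0,0,0,0,0,-6.7,1],[0,0,0,0,0,-6.7,1],[0,0,0,0,0,-6.5,1],[-0.0158,0.0301,0.019,0,0,0,1],[-0.0158,0.0301,0.019,0,0,0,1],[-0.0158,0.0301,0.019,0,0,0,1],[-0.0158,0.0301,0.019,0,0,0,1],[-0.0158,0.0301,0.019,0,0,0,1],[-0.0158,0.0301,0.019,0,0,0,1],[-0.0158,0.0301,0.019,0,0,0,1],[-0.0158,0.0301,0.019,0,0,0,1],[-0.0158,0.0301,0.019,0,0,0,1],[0,0,0,0,0,0,1],[0,0,0,0,0,0,1],[0,0,0,0,0,0,1]]}}

```text
time_s: 7.45
ee_pos: [0.5604, 0.0831, 0.1506]
eef_rot: [-3.141, -0.0, 2.474]
force: [-1.0, 1.2, -0.9]
grip_width: 0.0159
grip_force: 45.0
```

Run:
```python
from h import *
o=ctrl.get_obs(); p=o["ee_pos"]; print(o["time_s"],p,o["eef_rot"],o["force"])
im=ctrl.camera("scene"); cv2.imwrite("pics/s3.png",im)
x,y=246,180
for dz in(-.013,-.043,-.073): print(dz,(np.array(proj("scene",[p[0],p[1],p[2]+dz]))-[x,y]+.5)*12)
cv2.imwrite("pics/s3c.png",cv2.resize(im[y:y+48,x:x+64],None,fx=12,fy=12,interpolation=cv2.INTER_CUBIC))
```

```text
7.45 [0.56039436 0.08309705 0.15056122] [-3.14132748e+00 -1.95583359e-04  2.47424508e+00] [-0.9591118   1.15122847 -0.86432178]
-0.013 [375.80009033  23.8553961 ]
-0.043 [368.45508867 144.71872425]
-0.073 [361.38396521 261.07533705]
```

View pics/s3c.png

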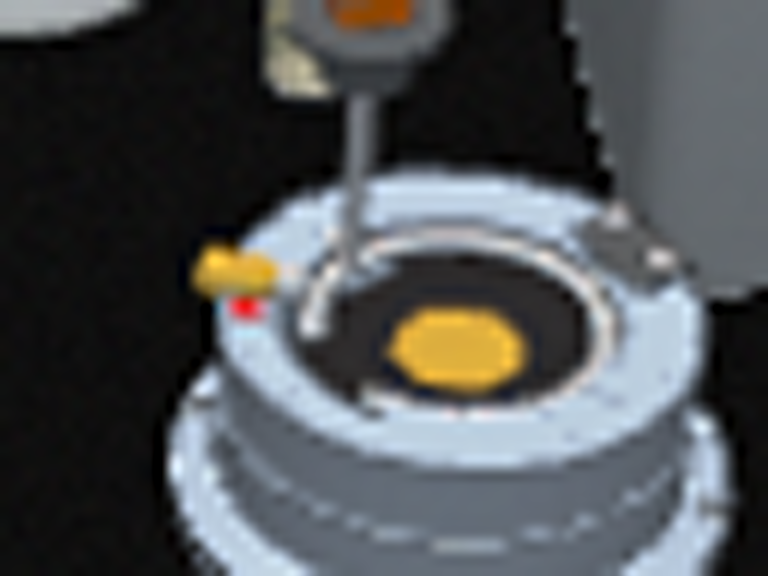

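The shank hangs over the gap. It projects about 1 px left of the prediction, which is a constant bias in the scene camera, and the ring's end is at (313,328). Going down into the gap.

Call:
{"api": "play_rows", "payload": {"commands": [[0,0,0.011,0,0,0,1],[0,0,0.011,0,0,0,1],[0,0,0.009,0,0,0,1],[0,0,0,0,0,0,1],[0,0,0,0,0,0,1]]}}

```text
time_s: 7.92
ee_pos: [0.5603, 0.083, 0.119]
eef_rot: [-3.141, -0.001, 2.473]
force: [-0.1, -0.2, -1.3]
grip_width: 0.0159
grip_force: 45.0
```

Call:
{"api": "play_rows", "payload": {"commands": [[0,0,0.001,0,0,0,1],[0,0,0.001,0,0,0,1],[0,0,0,0,0,0,1],[0,0,0,0,0,0,1]]}}

```text
time_s: 8.25
ee_pos: [0.5607, 0.0832, 0.1176]
eef_rot: [3.141, 0.0, 2.473]
force: [0.9, 0.2, -0.3]
grip_width: 0.0155
grip_force: 45.0
```

Call:
{"api": "play_rows", "payload": {"commands": [[0,0,0.001,0,0,0,1],[0,0,0,0,0,0,1],[0,0,0,0,0,0,1]]}}

```text
time_s: 8.5
ee_pos: [0.5607, 0.0832, 0.1164]
eef_rot: [-3.142, -0.0, 2.473]
force: [0.1, -0.3, -0.9]
grip_width: 0.0158
grip_force: 45.0
```

Call:
{"api": "play_rows", "payload": {"commands": [[0,0,0.001,0,0,0,1],[0,0,0,0,0,0,1],[0,0,0,0,0,0,1]]}}

```text
time_s: 8.75
ee_pos: [0.5606, 0.0832, 0.1154]
eef_rot: [-3.141, -0.0, 2.473]
force: [-0.0, -0.2, -0.3]
grip_width: 0.0158
grip_force: 45.0
```

Call:
{"api": "play_rows", "payload": {"commands": [[0,0,0.001,0,0,0,1],[0,0,0,0,0,0,1],[0,0,0,0,0,0,1]]}}

```text
time_s: 9.0
ee_pos: [0.5606, 0.0832, 0.1144]
eef_rot: [-3.141, -0.0, 2.473]
force: [-0.4, -0.5, -0.5]
grip_width: 0.0159
grip_force: 45.0
```

Call:
{"api": "play_rows", "payload": {"commands": [[0,0,0.0005,0,0,0,1],[0,0,0,0,0,0,1],[0,0,0,0,0,0,1]]}}

```text
time_s: 9.25
ee_pos: [0.5607, 0.0832, 0.1139]
eef_rot: [-3.142, -0.0, 2.473]
force: [0.5, -0.2, -0.6]
grip_width: 0.0157
grip_force: 45.0
```

Call:
{"api": "play_rows", "payload": {"commands": [[0,0,0.001,0,0,0,1],[0,0,0,0,0,0,1],[0,0,0,0,0,0,1]]}}

```text
time_s: 9.5
ee_pos: [0.5607, 0.0832, 0.1131]
eef_rot: [3.141, 0.0, 2.473]
force: [0.1, -0.4, 1.9]
grip_width: 0.016
grip_force: 45.0
```

Call:
{"api": "play_rows", "payload": {"commands": [[0,0,0.0005,0,0,0,1],[0,0,0,0,0,0,1],[0,0,0,0,0,0,1]]}}

```text
time_s: 9.75
ee_pos: [0.5608, 0.0832, 0.1127]
eef_rot: [3.141, 0.0, 2.473]
force: [-0.8, 0.2, 2.7]
grip_width: 0.0157
grip_force: 45.0
```

The foot touches the seal at TCP z of about 0.1135, now pressed with about 3 N. Sliding the tip under the end.

Call:
{"api": "play_rows", "payload": {"commands": [[0.0006,0.002,0,0,0,0,1],[0.0006,0.002,0,0,0,0,1],[0.0006,0.002,0,0,0,0,1],[0,0,0,0,0,0,1],[0,0,0,0,0,0,1]]}}

```text
time_s: 10.17
ee_pos: [0.5631, 0.0892, 0.1125]
eef_rot: [3.141, 0.0, 2.473]
force: [0.0, -0.0, 3.7]
grip_width: 0.0158
grip_force: 45.0
```

Call:
{"api": "play_rows", "payload": {"commands": [[0.0004,0.0015,0,0,0,0,1],[0,0,0,0,0,0,1],[0,0,0,0,0,0,1]]}}

```text
time_s: 10.42
ee_pos: [0.5636, 0.0905, 0.1125]
eef_rot: [3.142, 0.0, 2.473]
force: [-0.2, -0.8, 2.9]
grip_width: 0.0158
grip_force: 45.0
```

Call:
{"api": "play_rows", "payload": {"commands": [[0.0003,0.001,0,0,0,0,1],[0,0,0,0,0,0,1],[0,0,0,0,0,0,1]]}}

```text
time_s: 10.67
ee_pos: [0.564, 0.0914, 0.1124]
eef_rot: [-3.142, 0.0, 2.473]
force: [-0.6, -1.8, 3.1]
grip_width: 0.0156
grip_force: 45.0
```

Call:
{"api": "play_rows", "payload": {"commands": [[0.0003,0.001,0,0,0,0,1],[0,0,0,0,0,0,1],[0,0,0,0,0,0,1]]}}

```text
time_s: 10.92
ee_pos: [0.5644, 0.0924, 0.1125]
eef_rot: [3.142, 0.0, 2.473]
force: [-0.3, -1.4, 3.7]
grip_width: 0.016
grip_force: 45.0
```

Call:
{"api": "play_rows", "payload": {"commands": [[0.0002,0.0008,0,0,0,0,1],[0,0,0,0,0,0,1],[0,0,0,0,0,0,1]]}}

```text
time_s: 11.17
ee_pos: [0.5647, 0.0932, 0.1124]
eef_rot: [3.142, -0.0, 2.473]
force: [-0.6, -1.7, 3.7]
grip_width: 0.0157
grip_force: 45.0
```

Call:
{"api": "play_rows", "payload": {"commands": [[0,0,-0.0015,0,0,0,1],[0,0,-0.0005,0,0,0,1],[0,0,0,0,0,0,1],[0,0,0,0,0,0,1]]}}

```text
time_s: 11.5
ee_pos: [0.5645, 0.0933, 0.1142]
eef_rot: [-3.141, -0.0, 2.473]
force: [0.6, -0.5, 0.1]
grip_width: 0.0156
grip_force: 45.0
```

Call:
{"api": "play_rows", "payload": {"commands": [[0,0,-0.0007,0,0,0,1],[0,0,0,0,0,0,1],[0,0,0,0,0,0,1]]}}

```text
time_s: 11.75
ee_pos: [0.5646, 0.0931, 0.1151]
eef_rot: [-3.141, -0.0, 2.473]
force: [0.1, -0.5, -0.7]
grip_width: 0.016
grip_force: 45.0
```

Call:
{"api": "play_rows", "payload": {"commands": [[0,0,-0.0007,0,0,0,1],[0,0,0,0,0,0,1],[0,0,0,0,0,0,1]]}}

```text
time_s: 12.0
ee_pos: [0.5647, 0.0931, 0.1158]
eef_rot: [-3.142, -0.0, 2.473]
force: [0.0, 0.1, -1.5]
grip_width: 0.0155
grip_force: 45.0
```

Call:
{"api": "play_rows", "payload": {"commands": [[0,0,-0.0007,0,0,0,1],[0,0,0,0,0,0,1],[0,0,0,0,0,0,1]]}}

```text
time_s: 12.25
ee_pos: [0.5647, 0.0932, 0.1166]
eef_rot: [3.142, -0.0, 2.473]
force: [-0.1, -0.9, -1.3]
grip_width: 0.0158
grip_force: 45.0
```

Call:
{"api": "play_rows", "payload": {"commands": [[0,0,-0.001,0,0,0,1],[0,0,0,0,0,0,1],[0,0,0,0,0,0,1]]}}

```text
time_s: 12.5
ee_pos: [0.5647, 0.0931, 0.1175]
eef_rot: [-3.141, -0.0, 2.473]
force: [-0.8, -0.2, -2.9]
grip_width: 0.0157
grip_force: 45.0
```

Call:
{"api": "play_rows", "payload": {"commands": [[0,0,-0.0008,0,0,0,1],[0,0,0,0,0,0,1],[0,0,0,0,0,0,1]]}}

```text
time_s: 12.75
ee_pos: [0.5646, 0.0931, 0.1183]
eef_rot: [-3.141, -0.0, 2.473]
force: [0.4, -0.7, -3.2]
grip_width: 0.016
grip_force: 45.0
```

The load is rising to about 2.5 N, so the end is on the foot. Continuing the lift.

Call:
{"api": "play_rows", "payload": {"commands": [[0,0,-0.0008,0,0,0,1],[0,0,-0.0008,0,0,0,1],[0,0,0,0,0,0,1],[0,0,0,0,0,0,1]]}}

```text
time_s: 13.08
ee_pos: [0.5647, 0.0932, 0.1201]
eef_rot: [3.141, 0.0, 2.473]
force: [-1.0, -0.1, -2.4]
grip_width: 0.0159
grip_force: 45.0
```

Call:
{"api": "play_rows", "payload": {"commands": [[0,0,-0.0008,0,0,0,1],[0,0,-0.0008,0,0,0,1],[0,0,0,0,0,0,1],[0,0,0,0,0,0,1]]}}

```text
time_s: 13.42
ee_pos: [0.565, 0.0932, 0.122]
eef_rot: [3.141, 0.001, 2.473]
force: [0.9, 0.6, -0.2]
grip_width: 0.0161
grip_force: 45.0
```

Call:
{"api": "play_rows", "payload": {"commands": [[0,0,-0.0008,0,0,0,1],[0,0,-0.0008,0,0,0,1],[0,0,-0.0008,0,0,0,1],[0,0,0,0,0,0,1],[0,0,0,0,0,0,1]]}}

```text
time_s: 13.83
ee_pos: [0.5647, 0.0932, 0.124]
eef_rot: [3.141, 0.0, 2.473]
force: [-0.3, 0.8, -1.3]
grip_width: 0.0161
grip_force: 45.0
```

Run:
```python
from h import *
im=ctrl.camera("scene"); cv2.imwrite("pics/s4.png",im)
cv2.imwrite("pics/s4c.png",cv2.resize(im[180:228,246:310],None,fx=12,fy=12,interpolation=cv2.INTER_CUBIC))
```

```text
(no output)
```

View pics/s4c.png

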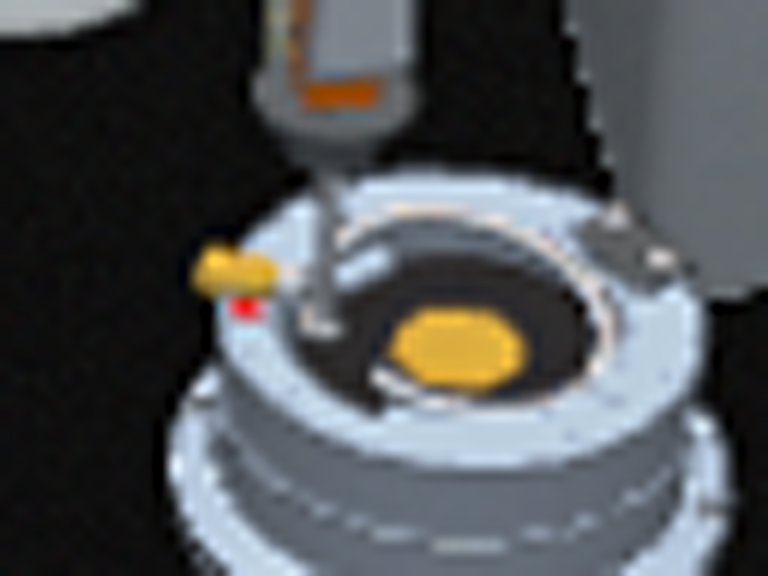

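The ring's wire at the back and at the far end has clearly risen, with its back arc now at row 212 instead of 232. The end is up on the foot. I'll lift a little more to be sure, then lower.

Call:
{"api": "play_rows", "payload": {"commands": [[0,0,-0.001,0,0,0,1],[0,0,-0.001,0,0,0,1],[0,0,0,0,0,0,1],[0,0,0,0,0,0,1],[0,0,0,0,0,0,1]]}}

```text
time_s: 14.3
ee_pos: [0.5647, 0.0931, 0.1259]
eef_rot: [-3.142, -0.0, 2.473]
force: [-0.6, 0.2, -0.8]
grip_width: 0.0158
grip_force: 45.0
```

Call:
{"api": "play_rows", "payload": {"commands": [[0,0,0.001,0,0,0,1],[0,0,0.001,0,0,0,1],[0,0,0.001,0,0,0,1],[0,0,0.001,0,0,0,1],[0,0,0,0,0,0,1],[0,0,0,0,0,0,1]]}}

```text
time_s: 14.8
ee_pos: [0.5647, 0.0931, 0.1219]
eef_rot: [-3.142, -0.0, 2.473]
force: [-0.1, 0.4, -0.8]
grip_width: 0.0161
grip_force: 45.0
```

Call:
{"api": "play_rows", "payload": {"commands": [[0,0,0.001,0,0,0,1],[0,0,0.001,0,0,0,1],[0,0,0,0,0,0,1],[-0.0006,-0.002,0,0,0,0,1],[-0.0006,-0.002,0,0,0,0,1],[-0.0006,-0.002,0,0,0,0,1],[-0.0006,-0.002,0,0,0,0,1],[-0.0006,-0.002,0,0,0,0,1],[0,0,0,0,0,0,1],[0,0,0,0,0,0,1]]}}

```text
time_s: 15.63
ee_pos: [0.5609, 0.0833, 0.12]
eef_rot: [3.142, 0.0, 2.473]
force: [0.7, 0.2, -1.1]
grip_width: 0.0157
grip_force: 45.0
```

Run:
```python
from h import *
im=ctrl.camera("scene"); cv2.imwrite("pics/s5.png",im)
cv2.imwrite("pics/s5c.png",cv2.resize(im[180:228,246:310],None,fx=12,fy=12,interpolation=cv2.INTER_CUBIC))
```

```text
(no output)
```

View pics/s5c.png

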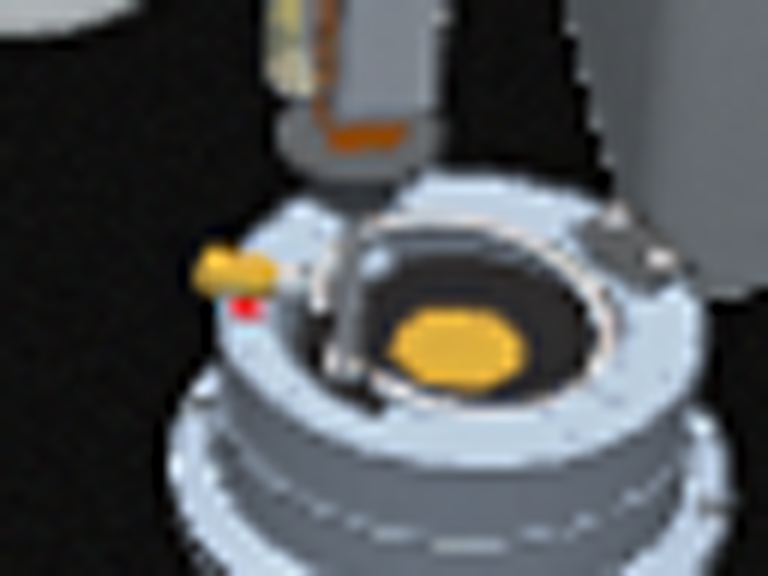

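The marked end now sits at (320,300), against (313,328) when seated, so it is about 7 mm higher and stays up without the pick. The foot is in the gap. Raising the pick carefully.

Call:
{"api": "play_rows", "payload": {"commands": [[0,0,-0.0015,0,0,0,1],[0,0,-0.0015,0,0,0,1],[0,0,-0.0015,0,0,0,1],[0,0,0,0,0,0,1]]}}

```text
time_s: 16.02
ee_pos: [0.5611, 0.0835, 0.1249]
eef_rot: [3.141, 0.0, 2.473]
force: [-0.1, -0.2, -0.2]
grip_width: 0.0158
grip_force: 45.0
```

Call:
{"api": "play_rows", "payload": {"commands": [[0,0,-0.002,0,0,0,1],[0,0,-0.002,0,0,0,1],[0,0,-0.002,0,0,0,1],[0,0,-0.002,0,0,0,1],[0,0,0,0,0,0,1]]}}

```text
time_s: 16.43
ee_pos: [0.561, 0.0835, 0.133]
eef_rot: [3.141, 0.001, 2.473]
force: [0.5, 0.4, -1.3]
grip_width: 0.016
grip_force: 45.0
```

Call:
{"api": "play_rows", "payload": {"commands": [[0,0,-0.03,0,0,0,1],[0,0,-0.035,0,0,0,1],[0,0,-0.035,0,0,0,1],[0,0,-0.03,0,0,5.9,1],[0,0,0,0,0,5.9,1],[0.0315,0.0142,0,0,0,0,1],[0.0315,0.0142,0,0,0,0,1],[0.0315,0.0142,0,0,0,0,1],[0.0315,0.0142,0,0,0,0,1],[0.0315,0.0142,0,0,0,0,1],[0.0315,0.0142,0,0,0,0,1],[0.0315,0.0142,0,0,0,0,1],[0,0,0,0,0,0,1],[0,0,0,0,0,0,1],[0,0,0,0,0,0,1]]}}

```text
time_s: 17.68
ee_pos: [0.4958, 0.3161, 0.2623]
eef_rot: [-3.141, 0.0, 2.267]
force: [-0.3, -1.0, -0.5]
grip_width: 0.0158
grip_force: 45.0
```

Call:
{"api": "play_rows", "payload": {"commands": [[0,-0.0004,0.025,0,0,0,1],[0,0,0.025,0,0,0,1],[0,0,0.02,0,0,0,1],[0,0,0.01,0,0,0,1],[0,0,0.01,0,0,0,1],[0,0,0.01,0,0,0,1],[0,0,0.01,0,0,0,1],[0,0,0.01,0,0,0,1],[0,0,0,0,0,0,1],[0,0,0,0,0,0,1]]}}

```text
time_s: 18.52
ee_pos: [0.4954, 0.3161, 0.1423]
eef_rot: [-3.141, -0.0, 2.267]
force: [0.4, -0.2, -0.4]
grip_width: 0.0156
grip_force: 45.0
```

Call:
{"api": "play_rows", "payload": {"commands": [[0,0,0.002,0,0,0,1],[0,0,0.002,0,0,0,1],[0,0,0.002,0,0,0,1],[0,0,0,0,0,0,1],[0,0,0,0,0,0,1]]}}

```text
time_s: 18.93
ee_pos: [0.4955, 0.3161, 0.1365]
eef_rot: [3.142, -0.0, 2.267]
force: [0.3, -0.5, -0.0]
grip_width: 0.0156
grip_force: 45.0
```

Call:
{"api": "play_rows", "payload": {"commands": [[0,0,0.002,0,0,0,1],[0,0,0.002,0,0,0,1],[0,0,0.002,0,0,0,1],[0,0,0,0,0,0,1]]}}

```text
time_s: 19.27
ee_pos: [0.4953, 0.316, 0.1299]
eef_rot: [-3.141, -0.0, 2.267]
force: [-0.0, -0.5, -0.4]
grip_width: 0.0156
grip_force: 45.0
```

Call:
{"api": "play_rows", "payload": {"commands": [[0,0,0.002,0,0,0,1],[0,0,0.002,0,0,0,1],[0,0,0.002,0,0,0,1],[0,0,0.001,0,0,0,1],[0,0,0,0,0,0,1],[0,0,0,0,0,0,1]]}}

```text
time_s: 19.77
ee_pos: [0.4954, 0.3161, 0.1234]
eef_rot: [-3.141, -0.0, 2.267]
force: [0.4, -0.4, -0.2]
grip_width: 0.0161
grip_force: 45.0
```

Inserted with no resistance. Going down to just above contact (0.1214), then letting go.

Call:
{"api": "play_rows", "payload": {"commands": [[0,0,0.001,0,0,0,1],[0,0,0.0005,0,0,0,1],[0,0,0,0,0,0,1],[0,0,0,0,0,0,1],[0,0,0,0,0,0,0.6],[0,0,0,0,0,0,0.6],[0,0,0,0,0,0,0.5],[0,0,0,0,0,0,0.4],[0,0,0,0,0,0,0.2],[0,0,0,0,0,0,0],[0,0,0,0,0,0,0],[0,0,0,0,0,0,0],[0,0,0,0,0,0,0]]}}

```text
time_s: 20.85
ee_pos: [0.4955, 0.3161, 0.1219]
eef_rot: [-3.142, -0.0, 2.267]
force: [-0.1, -0.1, -0.1]
grip_width: 0.047
grip_force: 0.0
```

Call:
{"api": "play_rows", "payload": {"commands": [[0,0,-0.02,0,0,0,0],[0,0,-0.03,0,0,0,0],[0,0,-0.03,0,0,0,0],[0,0,-0.03,0,0,0,0],[0,0,-0.03,0,0,0,0],[0.03,-0.02,0,0,0,0,0],[0.03,-0.02,0,0,0,0,0],[0.03,-0.02,0,0,0,0,0],[0.03,-0.02,0,0,0,0,0],[0.03,-0.02,0,0,0,0,0],[0,0,0,0,0,0,0],[0,0,0,0,0,0,0]]}}

```text
time_s: 21.85
ee_pos: [0.3216, 0.3676, 0.2625]
eef_rot: [3.141, 0.0, 2.269]
force: [0.8, 0.1, -0.0]
grip_width: 0.0466
grip_force: 0.0
```

Run:
```python
from h import *
im=ctrl.camera("scene"); cv2.imwrite("pics/s6.png",im)
a=cv2.resize(im[185:229,258:308],None,fx=8,fy=8,interpolation=cv2.INTER_CUBIC);b=cv2.resize(im[140:184,170:220],None,fx=8,fy=8,interpolation=cv2.INTER_CUBIC)
cv2.imwrite("pics/s6c.png",np.hstack([a,b]))
hsv=cv2.cvtColor(im,cv2.COLOR_BGR2HSV);m=cv2.inRange(hsv[140:180,170:220],(5,150,90),(22,255,255));M=cv2.moments(m,True);print(170+M["m10"]/M["m00"],140+M["m01"]/M["m00"],M["m00"])
```

```text
192.4190476190476 158.06666666666666 105.0
```

View pics/s6c.png

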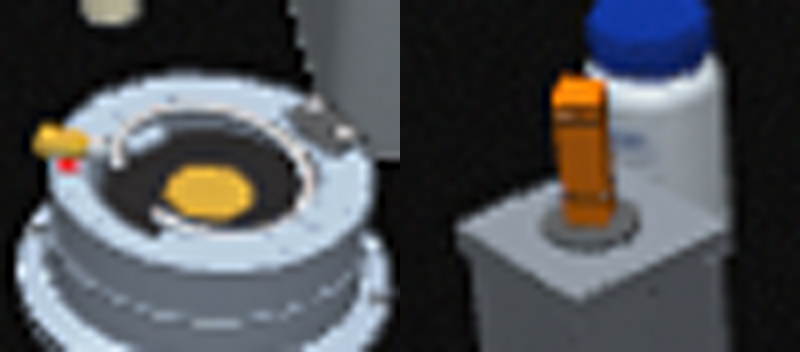

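The pick's centroid is within 0.1 px of where it started, and it stands upright. The ring's end is at (118,160), against (115,183) when seated, so it is about 8 mm up on the catch. Handing in.

```bash
python3 -c "
from station import ctrl
print(ctrl.hand_in())"
```

```text
the job is handed in; nothing more can be done
None
```

The job is handed in, with no verdict returned: by the last picture the ring's marked end stays up on its catch, about 8 mm higher than seated, and the pick is back upright in its stand and released.

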